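# Set an inductive sensor's gap with a gauge blade

## Task

The sensor on the angled stand has to be reset to a 6 mm gap: take the blue-handled gauge from the wooden rack and lower its blade into the gap between the steel bar and the sensor's orange face until the handle's shoulder rests on top of the bar, about midway along it. If the gap is too tight for the blade, first slide the sensor back up the slope by its yellow tab; with the gauge in and let go, slide the sensor down until its face gently closes on the blade. Leave the gauge standing there so that I can tighten the clamp screws; press nothing hard, and leave the other gauges, the bottle, the jar and the cutters alone.

Things in the scene. Friction and masses are not known exactly. Their poses are not given: they have to be found in the camera images.
- sensor_stand: Angled aluminium sensor stand on a dark foot plate 170 x 140 x 10 mm, fixed to the bench. Origin: centre of the foot plate's underside; z up; +x points to the high end of the bed, -x (low end) roughly towards the robot. The bed, 160 mm long and 126 mm wide, rises towards +x at 30 degrees; its high end is 107 mm above the bench.
- target_bar: Fixed steel bar square on the bed's low end, 14 mm thick, 64 wide, 55 high. Slope frame: x up the slope (across the gap), y across the bed, z square to the bed, tilted 30 degrees from vertical towards the low end. Origin: middle of the top edge of its face at the gap: bar top z = 0, bar x = -14..0, bed z = -55 mm. Two screw heads 9 mm wide, 4 high on its top at y = +-24 mm.
- sensor_head (a joint): Slide of the black sensor head on the slope = the gap in m between bar and orange face: 0 touching the bar, 0.028 fully up the slope. In the bar's frame the orange face is at x = value, y = +-18, z = -42..-6 mm; the black housing goes back 45 mm, top at z = -4 mm. About 3.5 N moves it down the slope, 6.5 N up; it stays where it is left.
- head_tab (a point): Middle of the top edge of the sensor head's yellow tab (axes of the bar's frame): an upright plate square to the bed, 8 mm thick along the slope, 24 wide, top at z = +17 mm in the bar's frame, 80 mm up the slope from the orange face. Free behind and 15 mm free in front; the carriage lies 48 mm below its top. It can be pushed from behind or pinched, and moves with the head.
- gauge_blue: 6 mm gap gauge: steel blade 6 mm thick, 22 wide, 50 long; blue handle 18 mm thick, 24 wide, 54 long; about 90 g, heavier at the blade. Origin: centre of the shoulder, where the blade leaves the handle; handle to z = +54 mm, blade to z = -50 mm; x along the thickness, y along the width. The same either way round. In the rack it hangs upright by its shoulder.
- gauge_blue_tip (a point): Centre of the free end of the blue gauge's blade, 50 mm below the shoulder.
- gauge_red: Another gauge, red handle (18 x 24 x 54 mm), 4 mm blade, axes as for the blue one; to be left in the rack.
- gauge_green: Another gauge, green handle (18 x 24 x 54 mm), 8 mm blade, axes as for the blue one; to be left in the rack.
- gauge_rack: Fixed wooden gauge rack 56 (x) x 150 (y) x 62 (z) mm with three slots 11 x 26 mm, 56 mm deep, in a row along its y at -44, 0 and +44 mm. Origin: centre of its underside. The gauges hang with their width along the row, 20 mm free between handles along y; their broad faces, along x, stand clear. Which gauge is in which slot varies.
- dispenser: White dispenser bottle, 59 x 58 x 113 mm, a bystander on the bench. Origin: centre of its underside, z up.
- jar: Flux jar with a red lid, 48 x 48 x 35 mm, a bystander in front of the stand. Origin: centre of its underside.
- cutters: Side cutters with red handles, 43 x 109 x 12 mm, a bystander lying on the bench. Origin: centre of its underside.
Not all that is in view belongs to the job. Leave any white look-alike of the gauge_blue alone.

How it is judged:
By the outcome, as a careful person would: the job done as asked, in the order asked, and still so for the second after the job is handed in, with the robot touching nothing.
It also fails if it takes over 64 s, if anything falls off the work surface, if the arm or the gripper's body presses on something with over 40 N, if the wrist force passes 120 N, or if a joint passes its speed limit or range.

## Robot

A 6-joint arm with a two-finger parallel gripper is mounted at the origin on a cart in front of the work surface, level with it; the furniture and walls round the work are solid. World frame = base frame: x ahead of the robot, y to its left, z up, the work surface at z = 0. Lengths are in mm, angles in rad, forces in N, time in s.
With the tool pointing down it reaches from about 300 to 775 mm from the base axis. Payload 14.6 kg.
Tool frame: the origin (TCP) lies between the finger pads; the fingertips stand 17 mm ahead of it and the grasp point (between the pads) lies 2 mm behind it (manip.tip_reach is the distance from the TCP to the fingertips, in mm); z points along the fingers, y is the line along which they close (so a half turn about z gives the same grasp; the last joint's range is limited). The gripper opens to 94 mm and grips with 3 to 60 N. Pads are 16 mm wide; open, the fingers measure 119 mm over their backs; the gripper's body (75 mm by 177 mm) begins 78 mm behind the grasp point.
Start: joints at [1.276, 0.3, 1.521, -0, 1.321, -0.067], TCP at [124.207, 535.782, 222.446] pointing down, gripper open.
Joint ranges: [-3.03, 3.03], [-0.79, 2.21], [0.23, 2.52], [-1.04, 4.18], [0, 3.07], [-2.55, 2.55]. Speed limits (rad/s): [2.22, 2.22, 2.57, 3.14, 3.14, 3.14].

## Interface

Orientations are given as [roll, pitch, yaw] about the fixed x, y, z axes, in that order (R = Rz(yaw) Ry(pitch) Rx(roll)).
In Python, from cell import manip, viewer gives the robot as it stands.
- The arm moves only by the tool apply_moves, never from a script. Its argument "moves" is a list of rows, each a list of 3 entries, a list of its own where there are three numbers: the shift along the tool's x, y, z each as a share of 0.25 m, from -1 to 1, then the turn, a rotation vector about the tool's x, y, z each as a share of pi rad, from -1 to 1, then the closure, from 0 (fully open) to 1 (shut). In form: [[[dx, dy, dz], [wx, wy, wz], grip], ...]. A call has 1 to 12 rows; each row is the pose to reach, as a shift and turn from the pose commanded when the call began, along the tool's axes at that moment, turning the shorter way round; what a row does not reach only later rows make up. A row lasts 1/12 s, in which the tool goes at most 41.7 mm and 7.16 degrees, less where a joint would pass 70% of its speed; a pose out of reach is approached as far as the arm can. A call with a number of a shift or a turn outside -1 to 1 is refused whole. A call with a gripper value outside its range is refused whole. The fingers move at their own pace and stop on an object; "squeeze" is the grip in N (left out, the last holds). Time passes only in rows, so rows that repeat a pose let the fingers close. It gives the time, the measured TCP pose, the force, the opening and the grip force at its end, in the units of the state.
- manip.read_state(): the state, without advancing time (a new reading comes with each control period).
- viewer.camera(name): name is "side" or "top"; returns the picture (400x640x3 uint8, blue, green, red); there is no depth.
- viewer.camera_info(name): a dict with "camera_matrix" (3x3 intrinsics, pixels), "k1" (the pictures are not rectified: a ray, as slopes to the right and down, at radius r is drawn at 1 + k1 r^2 times it, then the intrinsics apply), "R" (3x3) and "t" (3): a world point X has camera coordinates R X + t. Camera axes: x right, y down, z forward; pixel columns grow to the right and rows downward; lengths in mm; the calibration is good to about 2 mm. A picture is of the moment at which its call begins. camera_info takes no time and is no camera call.
- manip.sign_off(): hands the job in; it is judged then, once.
The state is a dict: "clock": time; "joints": joint angles; "qd": joint speeds; "effort": joint torques, N m; "eef_pos": TCP position; "eef_rot": TCP orientation; "wrist_force": force on the tool from outside, world axes, zero at the start; "moment": the same for the moment, N m; "finger_gap": finger opening in mm; "finger_force": force on a finger pad.
Only numpy, scipy, OpenCV 4.12 (cv2) and the standard library are available. Lean on these libraries where they do the work, as an engineer would, in place of code of your own. Each camera call takes 0.05 s, during which the arm holds its last target. There are 200 camera calls.

## Working session

There is one attempt and no reset: what is moved stays moved. The work goes in short steps, Python scripts to look and compute and a tool call to move; the robot and the scene stay as the last step left them, time stands still between calls to the robot, and variables do not carry over. Pictures are saved under pics/ and viewed, at most 10 in all, crops included, and the job is handed in when it is done.

Besides the shell and the picture viewer there is one more tool, called as name(argument=value, ...), one argument or row to a line, values as JSON. apply_moves: Moves the arm, as the interface text tells. Shift numbers are shares of 0.25 m and turn numbers shares of pi rad, none past 1 either way. Its arguments: {"type":"object","properties":{"moves":{"type":"array"},"squeeze":{"type":"number"}},"required":["moves"]}

```bash
ls; mkdir -p pics; cat > snap.py <<'E'
import cv2,sys
from cell import manip,viewer
for n in ("side","top"):
    cv2.imwrite(f"pics/{n}_{sys.argv[1]}.png",viewer.camera(n))
E
python3 snap.py 0; python3 - <<'E'
from cell import manip,viewer
print(manip.read_state())
for n in("side","top"): print(viewer.camera_info(n))
E
```

```text
pics
{'clock': 0.1, 'joints': array([ 1.27642569e+00,  3.00411946e-01,  1.52151847e+00,  1.01754116e-06,
        1.32071944e+00, -6.66221818e-02]), 'qd': array([ 0.00134815, -0.00219577,  0.00085566,  0.00121211,  0.00145899,
       -0.00129804]), 'effort': array([ 1.18438802e-03, -5.32654703e+01, -3.53285944e+01,  7.09829642e-02,
        2.34662258e-02, -7.00404053e-05]), 'eef_pos': array([124.131183  , 535.58006038, 221.94526023]), 'eef_rot': array([-3.14053786e+00, -7.13644045e-05,  2.91384391e+00]), 'wrist_force': array([ 0.24571146,  0.17998273, -0.54104718]), 'moment': array([-0.07088262,  0.06408805, -0.00426952]), 'finger_force': 0.0, 'finger_gap': 93.8049245048881}
{'camera_matrix': array([[452.00191519,   0.        , 323.64665965],
       [  0.        , 452.00191519, 198.84733821],
       [  0.        ,   0.        ,   1.        ]]), 'k1': -0.054949635985755044, 'R': array([[-0.90846681, -0.41737785,  0.02199509],
       [-0.21048523,  0.41140974, -0.88681339],
       [ 0.36108727, -0.81027018, -0.46160396]]), 't': array([577.81888817, 149.95958073, 925.15741289])}
{'camera_matrix': array([[491.2479479,   0.       , 314.6472911],
       [  0.       , 491.2479479, 186.9986654],
       [  0.       ,   0.       ,   1.       ]]), 'k1': -0.07873104008241388, 'R': array([[-2.09377402e-02, -9.99777717e-01, -2.47536802e-03],
       [-9.91882060e-01,  2.10828697e-02, -1.25401318e-01],
       [ 1.25425632e-01, -1.70347099e-04, -9.92103010e-01]]), 't': array([ 186.45187093,  567.23812644, 1060.45049918])}
```

View pics/side_0.png

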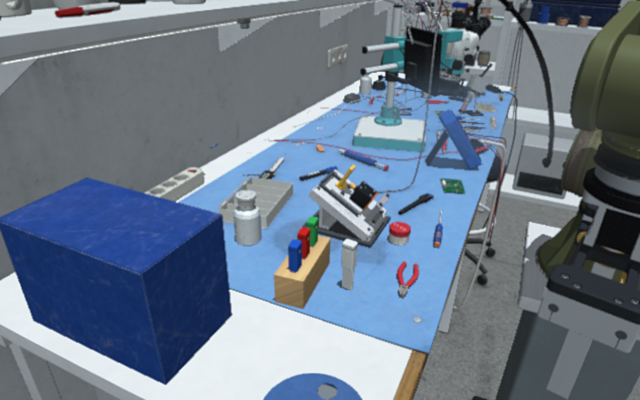

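View pics/top_0.png

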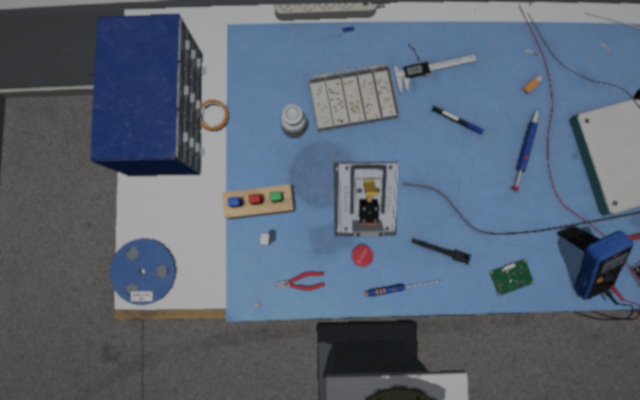

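The side view shows the rack at about (303,270), with blue at (295,255), red and green behind it, and the stand at (350,205). The top view shows the rack at (258,201), blue handle at (235,202), stand at (366,199), and a white look-alike at (265,239). Next I'll crop in closer.

```bash
cat > geo.py <<'E'
import numpy as np,cv2
from cell import manip,viewer
I={n:viewer.camera_info(n) for n in("side","top")}
def ray(n,p):
    c=I[n];K=c["camera_matrix"]
    s=cv2.undistortPoints(np.array([[p]],float),K,np.array([c["k1"],0,0,0.]),None)[0,0] if False else None
    d=np.array([(p[0]-K[0,2])/K[0,0],(p[1]-K[1,2])/K[1,1]]);s=d.copy()
    for _ in range(20): s=d/(1+c["k1"]*(s@s))
    R=c["R"];return -R.T@c["t"],R.T@np.array([s[0],s[1],1])
def onz(n,p,z):
    o,d=ray(n,p);return o+d*(z-o[2])/d[2]
def tri(a,b):
    (o1,d1),(o2,d2)=ray("side",a),ray("top",b)
    k=np.linalg.lstsq(np.c_[d1,-d2],o2-o1,rcond=None)[0]
    p,q=o1+k[0]*d1,o2+k[1]*d2;return (p+q)/2,np.linalg.norm(p-q)
def proj(n,X):
    c=I[n];v=c["R"]@np.array(X,float)+c["t"];s=v[:2]/v[2];s=s*(1+c["k1"]*(s@s));K=c["camera_matrix"]
    return np.round([K[0,0]*s[0]+K[0,2],K[1,1]*s[1]+K[1,2]],1)
E
sed -i 's/^    s=cv2.*\n//;/undistortPoints/d' geo.py
python3 - <<'E'
import cv2,numpy as np
s=cv2.imread("pics/side_0.png");t=cv2.imread("pics/top_0.png")
f=lambda im,x,y,w,h,k:cv2.resize(im[y:y+h,x:x+w],None,fx=k,fy=k,interpolation=cv2.INTER_CUBIC)
a=f(s,265,155,133,160,3);a=a[:480]
b=f(t,220,155,190,85,4)
cv2.imwrite("pics/c1.png",np.vstack([f(s,265,155,160,100,5)]))
cv2.imwrite("pics/c2.png",b)
from geo import *
for nm,im in(("side",s),("top",t)):
    h=cv2.cvtColor(im,cv2.COLOR_BGR2HSV)
    x0,y0,x1,y1=(280,205,330,280) if nm=="side" else (222,185,300,220)
    for c,lo,hi in(("blue",(108,160,40),(125,255,255)),("red",(0,150,60),(6,255,255)),("green",(50,120,40),(80,255,255))):
        m=cv2.inRange(h,lo,hi);k=np.zeros_like(m);k[y0:y1,x0:x1]=m[y0:y1,x0:x1]
        cs=max(cv2.findContours(k,0,2)[0],key=cv2.contourArea,default=None)
        if cs is not None: print(nm,c,cv2.contourArea(cs),cv2.boundingRect(cs),cv2.minAreaRect(cs))
    x0,y0,x1,y1=(310,155,370,200) if nm=="side" else (355,170,385,205)
    m=cv2.inRange(h,(18,130,90),(32,255,255));k=np.zeros_like(m);k[y0:y1,x0:x1]=m[y0:y1,x0:x1]
    for c in cv2.findContours(k,0,2)[0]: print(nm,"yel",cv2.contourArea(c),cv2.minAreaRect(c))
for p in((224,192),(292,185),(294,211),(226,219)): print("rack",onz("top",p,62).round(1))
for p in((334,164),(397,162),(398,235),(335,235)): print("foot",onz("top",p,5).round(1))
E
```

```text
side blue 284.0 (289, 240, 12, 31) ((294.5, 255.0), (30.0, 11.0), 90.0)
side red 163.0 (299, 228, 11, 30) ((303.5037536621094, 242.4251708984375), (9.937585830688477, 29.06369400024414), 2.862405300140381)
side green 190.5 (306, 216, 12, 30) ((311.5, 230.5), (11.0, 29.0), 0.0)
side yel 8.0 ((352.60003662109375, 185.8000030517578), (4.4721360206604, 2.683281421661377), 26.56505012512207)
side yel 80.0 ((347.2257080078125, 177.38497924804688), (8.184270858764648, 26.246112823486328), 41.18592834472656)
top blue 50.0 (230, 199, 11, 7) ((235.0, 202.0), (6.0, 10.0), 90.0)
top red 70.5 (250, 195, 11, 9) ((255.0, 199.0), (8.0, 10.0), 90.0)
top green 51.5 (272, 193, 10, 8) ((276.5, 196.5), (7.0, 9.0), 90.0)
top yel 118.5 ((369.8500061035156, 187.55003356933594), (15.495160102844238, 10.11928939819336), 71.56505584716797)
rack [561.  372.5  62. ]
rack [573.2 223.7  62. ]
rack [516.3 220.3  62. ]
rack [501.9 368.   62. ]
foot [627.5 128.6   5. ]
foot [629.2 -17.4   5. ]
foot [461.  -12.7   5. ]
foot [464.2 130.6   5. ]
```

View pics/c1.png

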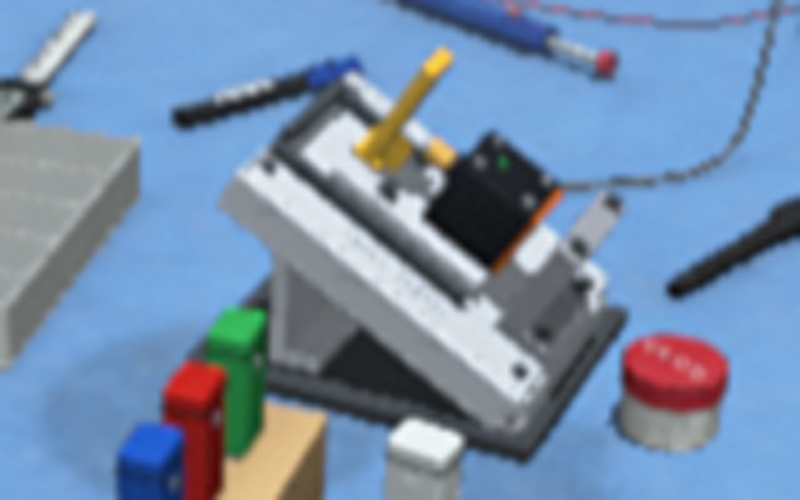

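View pics/c2.png

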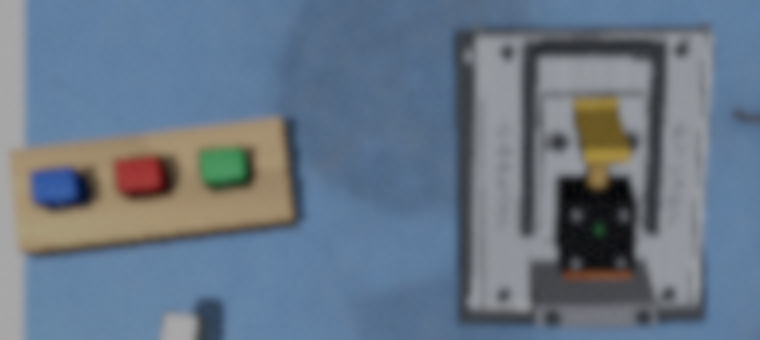

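The crops show the orange face clearly up the slope from the bar. In the top crop the bar screws are at about (552,317) and (644,317), and the orange line runs from (565,273) to (632,273). In the side crop the tab top is at (440,60) and the screw heads look to be at (612,203) and (578,243). Next I'll triangulate these.

```bash
python3 - <<'E'
from geo import *
T=lambda x,y:(220+x/4-.4,155+y/4-.4); S=lambda x,y:(265+x/5-.4,155+y/5-.4)
def p(n,a,b):
    X,e=tri(S(*a),T(*b));print(n,X.round(1),round(e,1))
p("screw+",(578,243),(552,317));p("screw-",(612,203),(644,317))
p("alt+",(543,332),(552,317));p("alt-",(583,288),(644,317))
p("orangetop-",(560,190),(632,272));p("orangetop+",(497,268),(565,272))
p("tabtop",(438,58),(596,101));p("tabL",(425,55),(575,100))
for n,a,b in(("blue",(295,241.5),(235,202)),("red",(304.5,229.5),(255,199)),("green",(312,217.5),(276.5,196.5))):
    X,e=tri(a,b);print(n,X.round(1),round(e,1))
# orange in both
for nm in I:
    im=cv2.imread(f"pics/{nm}_0.png");h=cv2.cvtColor(im,cv2.COLOR_BGR2HSV);m=cv2.inRange(h,(5,150,100),(16,255,255))
    k=np.zeros_like(m);sl=(slice(180,215),slice(340,390)) if nm=="side" else (slice(215,230),slice(355,385));k[sl]=m[sl]
    ys,xs=np.nonzero(k);print(nm,xs.min(),xs.max(),ys.min(),ys.max(),len(xs), xs.mean(),ys.mean())
E
```

```text
screw+ [463.3  86.3  88.5] 0.1
screw- [462.6  37.7  86.1] 0.7
alt+ [470.3  83.8  40. ] 11.6
alt- [468.7  32.6  37.5] 10.6
orangetop- [486.   43.6  89.9] 0.2
orangetop+ [494.6  78.5  63.8] 13.7
tabtop [555.8  62.2 150.4] 26.9
tabL [556.7  73.5 155.8] 24.9
blue [535.2 340.5 115.6] 4.2
red [539.3 298.4 116.3] 1.7
green [544.5 254.2 117.4] 3.8
side 364 376 193 208 15 371.46666666666664 198.53333333333333Traceback (most recent call last):
  File "<stdin>", line 15, in <module>
    return umr_minimum(a, axis, None, out, keepdims, initial, where)
ValueError: zero-size array to reduction operation minimum which has no identity
```

```bash
cat >> geo.py <<'E'
yaw=np.deg2rad(-0.9);c3,s3=np.cos(np.pi/6),.5
Rz=np.array([[np.cos(yaw),-np.sin(yaw),0],[np.sin(yaw),np.cos(yaw),0],[0,0,1]])
B=Rz@np.array([[c3,0,-s3],[0,1,0],[s3,0,c3]])   # columns: bar frame axes in world
O=np.array([470.5,62,88.2])
def bar(x,y,z): return O+B@np.array([x,y,z],float)
E
python3 - <<'E'
from geo import *
g=14
P=[("bartop0-",(0,-32,0)),("bartop0+",(0,32,0)),("low+",(-14,32,0)),("low-",(-14,-32,0)),("or-",(g,-18,-6)),("or+",(g,18,-6)),("or+b",(g,18,-42)),("tabF-",(g+76,-12,17)),("tabF+",(g+76,12,17)),("tabB-",(g+84,-12,17)),("tabB+",(g+84,12,17)),("hous back+",(g+45,18,-4)),("hous back-",(g+45,-18,-4))]
for n,q in P:
    s,t=proj("side",bar(*q)),proj("top",bar(*q))
    print(n,"side crop",((s-[265,155]+.4)*5).round(),"top crop",((t-[220,155]+.4)*4).round())
E
```

```text
bartop0- side crop [603. 189.] top crop [658. 302.]
bartop0+ side crop [555. 247.] top crop [537. 303.]
low+ side crop [580. 267.] top crop [536. 326.]
low- side crop [626. 208.] top crop [657. 325.]
or- side crop [561. 190.] top crop [632. 273.]
or+ side crop [534. 223.] top crop [563. 274.]
or+b side crop [491. 275.] top crop [558. 243.]
tabF- side crop [452.  54.] top crop [632. 158.]
tabF+ side crop [431.  74.] top crop [584. 158.]
tabB- side crop [439.  44.] top crop [633. 144.]
tabB+ side crop [418.  62.] top crop [584. 144.]
hous back+ side crop [457. 155.] top crop [566. 197.]
hous back- side crop [486. 125.] top crop [636. 197.]
```

```bash
cat >> geo.py <<'E'
from scipy.spatial.transform import Rotation as Ro
def down(ang,tilt=0):  # tool y at heading ang (deg), tool z down, tilted 'tilt' deg towards +y heading
    a=np.deg2rad(ang);t=np.deg2rad(tilt);h=np.array([np.cos(a),np.sin(a),0]);k=np.array([0,0,1.])
    y=np.cos(t)*h+np.sin(t)*k;z=np.sin(t)*h-np.cos(t)*k
    return np.c_[np.cross(y,z),y,z]
def go(p,R):
    s=manip.read_state();R0=Ro.from_euler("xyz",s["eef_rot"]).as_matrix()
    d=R0.T@(np.array(p)-s["eef_pos"]);w=Ro.from_matrix(R0.T@R).as_rotvec()
    print("shift",(d/250).round(4),"turn",(w/np.pi).round(4),"| mm",np.linalg.norm(d).round(1),"deg",np.rad2deg(np.linalg.norm(w)).round(1))
def st():
    s=manip.read_state();print({k:np.round(s[k],3) for k in("clock","joints","eef_pos","eef_rot","wrist_force","finger_gap","finger_force")})
E
python3 - <<'E'
from geo import *
for z in(0,200,300): print(z,onz("top",(200,172),z).round(),onz("top",(203,55),z).round(),onz("top",(178,15),z).round())
print(onz("side",(230,318),50).round(), tri((224,222),(180,16)))
go([330,440,240],down(40)); go([536,341,200],down(5.8))
E
```

```text
0 [616. 440.   0.] [902. 437.   0.] [1008.  501.    0.]
200 [584. 393. 200.] [819. 390. 200.] [906. 443. 200.]
300 [568. 369. 300.] [777. 367. 300.] [855. 414. 300.]
[573. 494.  50.] (array([777.68031548, 389.98494276, 187.12484172]), np.float64(247.10017831185417))
shift [-0.8885 -0.1866 -0.0721] turn [-3.000e-04  1.000e-04  2.053e-01] | mm 227.7 deg 37.0
shift [-1.7807 -0.3862  0.0881] turn [-3.000e-04  2.000e-04  3.953e-01] | mm 456.0 deg 71.2
```

apply_moves(
  moves=[
    [[-0.89,-0.19,-0.07],[0,0,0.205],0],
    [[-0.89,-0.19,-0.07],[0,0,0.205],0],
    [[-0.89,-0.19,-0.07],[0,0,0.205],0],
    [[-0.89,-0.19,-0.07],[0,0,0.205],0],
    [[-0.89,-0.19,-0.07],[0,0,0.205],0],
    [[-0.89,-0.19,-0.07],[0,0,0.205],0],
  ],
  squeeze=15,
)

```text
clock: 0.6
eef_pos: [333.6, 437.1, 240.0]
eef_rot: [3.142, 0.001, 2.26]
wrist_force: [0.6, 0.2, 0.5]
finger_gap: 94.0
finger_force: 0.0
```

```bash
python3 -c "
from geo import *
st();go([536,341,190],down(5.8))"
```

```text
{'clock': np.float64(0.6), 'joints': array([ 8.530e-01,  2.870e-01,  1.497e+00, -1.000e-03,  1.358e+00,
        1.640e-01]), 'eef_pos': array([333.561, 437.122, 240.019]), 'eef_rot': array([3.142e+00, 1.000e-03, 2.260e+00]), 'wrist_force': array([0.642, 0.18 , 0.496]), 'finger_gap': np.float64(93.953), 'finger_force': np.float64(0.0)}
shift [-0.8114  0.3808  0.2005] turn [1.00e-04 2.00e-04 1.87e-01] | mm 229.6 deg 33.7
```

apply_moves(
  moves=[
    [[-0.81,0.38,0.2],[0,0,0.187],0],
    [[-0.81,0.38,0.2],[0,0,0.187],0],
    [[-0.81,0.38,0.2],[0,0,0.187],0],
    [[-0.81,0.38,0.2],[0,0,0.187],0],
    [[-0.81,0.38,0.2],[0,0,0.187],0],
    [[-0.81,0.38,0.2],[0,0,0.187],0],
    [[-0.81,0.38,0.2],[0,0,0.187],0],
    [[-0.81,0.38,0.2],[0,0,0.187],0],
  ],
)

```text
clock: 1.27
eef_pos: [533.6, 344.7, 188.9]
eef_rot: [-3.14, 0.001, 1.681]
wrist_force: [-0.2, 0.0, 0.6]
finger_gap: 94.1
finger_force: 0.0
```

```bash
python3 snap.py 1; python3 - <<'E'
from geo import *
st();go([536,341,96],down(5.8))
a=cv2.imread("pics/side_1.png")[170:310,230:360];b=cv2.imread("pics/top_1.png")[150:250,190:310]
cv2.imwrite("pics/c3.png",np.hstack([cv2.resize(a,(390,420),interpolation=2),cv2.resize(b,(400,420),interpolation=2)]))
E
```

```text
{'clock': np.float64(1.367), 'joints': array([0.518, 0.516, 1.296, 0.   , 1.33 , 0.406]), 'eef_pos': array([532.546, 345.903, 190.058]), 'eef_rot': array([-3.141, -0.   ,  1.683]), 'wrist_force': array([0.335, 0.55 , 0.222]), 'finger_gap': np.float64(93.679), 'finger_force': np.float64(0.0)}
shift [-0.0211  0.0116  0.3762] turn [-0.0001 -0.      0.0035] | mm 94.2 deg 0.6
```

View pics/c3.png

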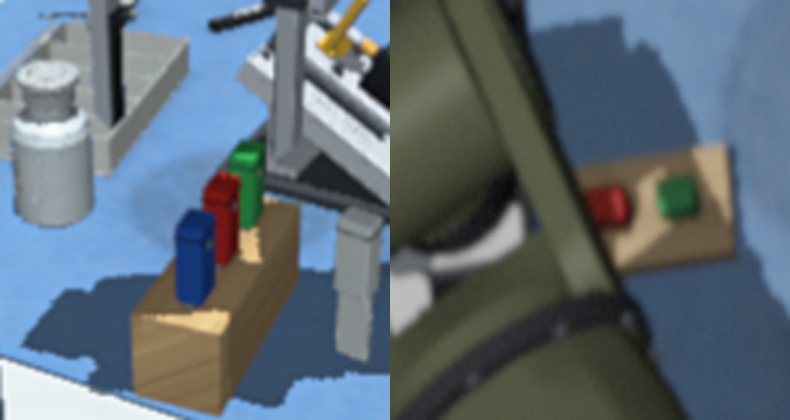

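The left crop shows the open fingers on either side of the blue handle, with finger ends at about (107,125) and (285,175) and the blue top face at (196,220). The top view is blocked by the arm, so I'll check using the side projections.

```bash
python3 - <<'E'
from geo import *
f=lambda X:((proj("side",X)-[230,170]+.4)*3).round()
s=manip.read_state();R=Ro.from_euler("xyz",s["eef_rot"]).as_matrix();p=s["eef_pos"]
for v in((0,-60,17),(0,-47,17),(0,47,17),(0,60,17)): print(v,f(p+R@v))
for d in((0,0),(5,0),(0,5)): print(d,f((536+d[0],341+d[1],116)),f((536+d[0],341+d[1],62)))
a=np.deg2rad(5.8);u=np.array([np.cos(a),np.sin(a),0]);v=np.array([-np.sin(a),np.cos(a),0])
for q in((-9,12),(9,12),(-9,-12)): print(q,f(np.array([536,341,116])+q[0]*u+q[1]*v),f(np.array([536,341,62])+q[0]*u+q[1]*v))
E
```

```text
(0, -60, 17) [301. 154.]
(0, -47, 17) [279. 150.]
(0, 47, 17) [122. 121.]
(0, 60, 17) [101. 117.]
(0, 0) [198. 216.] [199. 292.]
(5, 0) [191. 214.] [191. 289.]
(0, 5) [194. 220.] [195. 296.]
(-9, 12) [205. 230.] [205. 306.]
(9, 12) [176. 224.] [177. 299.]
(-9, -12) [220. 208.] [220. 284.]
```

apply_moves(
  moves=[
    [[-0.021,0.012,0.0],[0,0,0.0035],0],
    [[-0.021,0.012,0.2],[0,0,0.0035],0],
    [[-0.021,0.012,0.376],[0,0,0.0035],0],
    [[-0.021,0.012,0.376],[0,0,0.0035],0],
    [[-0.021,0.012,0.376],[0,0,0.0035],0.4],
    [[-0.021,0.012,0.376],[0,0,0.0035],0.7],
    [[-0.021,0.012,0.376],[0,0,0.0035],0.76],
    [[-0.021,0.012,0.376],[0,0,0.0035],0.8],
    [[-0.021,0.012,0.376],[0,0,0.0035],0.84],
    [[-0.021,0.012,0.376],[0,0,0.0035],1],
    [[-0.021,0.012,0.376],[0,0,0.0035],1],
    [[-0.021,0.012,0.376],[0,0,0.0035],1],
  ],
  squeeze=15,
)

```text
clock: 2.37
eef_pos: [536.9, 340.5, 96.3]
eef_rot: [3.141, -0.0, 1.671]
wrist_force: [-0.4, -0.3, 0.2]
finger_gap: 44.1
finger_force: 0.0
```

```bash
python3 -c "
from geo import *
st()"
```

```text
{'clock': np.float64(2.367), 'joints': array([ 0.508,  0.608,  1.381, -0.   ,  1.152,  0.407]), 'eef_pos': array([536.89 , 340.526,  96.252]), 'eef_rot': array([ 3.141, -0.   ,  1.671]), 'wrist_force': array([-0.358, -0.311,  0.207]), 'finger_gap': np.float64(44.053), 'finger_force': np.float64(0.0)}
```

apply_moves(
  moves=[
    [[0,0,0],[0,0,0],1],
    [[0,0,0],[0,0,0],1],
    [[0,0,0],[0,0,0],1],
    [[0,0,0],[0,0,0],1],
    [[0,0,0],[0,0,0],1],
    [[0,0,0],[0,0,0],1],
  ],
)

```text
clock: 2.87
eef_pos: [536.7, 340.4, 95.8]
eef_rot: [-3.141, 0.0, 1.671]
wrist_force: [1.3, -0.2, -0.8]
finger_gap: 17.9
finger_force: 15.0
```

apply_moves(
  moves=[
    [[0,0,-0.1],[0,0,0],1],
    [[0,0,-0.25],[0,0,0],1],
    [[0,0,-0.4],[0,0,0],1],
    [[0,0,-0.5],[0,0,0],1],
    [[0,0,-0.5],[0,0,0],1],
  ],
  squeeze=20,
)

```text
clock: 3.28
eef_pos: [538.2, 341.3, 227.3]
eef_rot: [3.133, -0.004, 1.671]
wrist_force: [0.1, -0.0, 0.2]
finger_gap: 17.9
finger_force: 20.0
```

```bash
python3 -c "
from geo import *
st()
print(bar(5,0,34+80))
go([505,180,230],down(2,14)); go(bar(5,0,34+80),down(-.9,30))"
```

```text
{'clock': np.float64(3.283), 'joints': array([0.508, 0.49 , 1.248, 0.   , 1.395, 0.407]), 'eef_pos': array([538.208, 341.29 , 227.302]), 'eef_rot': array([ 3.133, -0.004,  1.671]), 'wrist_force': array([ 0.091, -0.032,  0.156]), 'finger_gap': np.float64(17.886), 'finger_force': np.float64(20.0)}
[417.83662477  62.82730241 189.42689603]
shift [-0.6285 -0.1968 -0.0146] turn [-0.0752 -0.0038  0.0206] | mm 164.7 deg 14.0
shift [-1.0604 -0.5921  0.1429] turn [-0.1639 -0.0109  0.0358] | mm 305.7 deg 30.3
```

apply_moves(
  moves=[
    [[-0.63,-0.2,-0.015],[-0.075,-0.004,0.02],1],
    [[-0.63,-0.2,-0.015],[-0.075,-0.004,0.02],1],
    [[-0.63,-0.2,-0.015],[-0.075,-0.004,0.02],1],
    [[-0.63,-0.2,-0.015],[-0.075,-0.004,0.02],1],
    [[-0.63,-0.2,-0.015],[-0.075,-0.004,0.02],1],
    [[-0.63,-0.2,-0.015],[-0.075,-0.004,0.02],1],
    [[-0.63,-0.2,-0.015],[-0.075,-0.004,0.02],1],
  ],
)

```text
clock: 3.87
eef_pos: [503.1, 178.8, 224.7]
eef_rot: [2.906, 0.005, 1.606]
wrist_force: [0.6, 0.2, -0.9]
finger_gap: 18.1
finger_force: 20.0
```

```bash
python3 -c "
from geo import *
st()
go(bar(5,0,34+80),down(-.9,30))"
```

```text
{'clock': np.float64(3.867), 'joints': array([ 0.305,  0.143,  1.724, -0.077,  1.049,  0.299]), 'eef_pos': array([503.107, 178.788, 224.673]), 'eef_rot': array([2.906, 0.005, 1.606]), 'wrist_force': array([ 0.567,  0.159, -0.947]), 'finger_gap': np.float64(18.074), 'finger_force': np.float64(20.0)}
shift [-0.4507 -0.381   0.0556] turn [-0.0915 -0.0047  0.0158] | mm 148.2 deg 16.7
```

apply_moves(
  moves=[
    [[-0.45,-0.38,0.055],[-0.0915,-0.0047,0.016],1],
    [[-0.45,-0.38,0.055],[-0.0915,-0.0047,0.016],1],
    [[-0.45,-0.38,0.055],[-0.0915,-0.0047,0.016],1],
    [[-0.45,-0.38,0.055],[-0.0915,-0.0047,0.016],1],
    [[-0.45,-0.38,0.055],[-0.0915,-0.0047,0.016],1],
    [[-0.45,-0.38,0.055],[-0.0915,-0.0047,0.016],1],
    [[-0.45,-0.38,0.055],[-0.0915,-0.0047,0.016],1],
    [[-0.45,-0.38,0.055],[-0.0915,-0.0047,0.016],1],
  ],
)

```text
clock: 4.53
eef_pos: [419.0, 63.9, 190.1]
eef_rot: [2.618, -0.0, 1.557]
wrist_force: [-0.1, 0.4, -1.6]
finger_gap: 18.2
finger_force: 20.0
```

```bash
python3 -c "
from geo import *
st()
go(bar(5,0,34+60),down(-.9,30))"
```

```text
{'clock': np.float64(4.533), 'joints': array([ 0.099, -0.217,  2.223, -0.097,  0.617,  0.177]), 'eef_pos': array([418.961,  63.948, 190.105]), 'eef_rot': array([ 2.618, -0.   ,  1.557]), 'wrist_force': array([-0.141,  0.425, -1.574]), 'finger_gap': np.float64(18.191), 'finger_force': np.float64(20.0)}
shift [-0.0046 -0.0052  0.0801] turn [ 0.     -0.0003  0.0005] | mm 20.1 deg 0.1
```

Next I lower to 12 mm above the bar (blade tip) and look closely.

apply_moves(
  moves=[
    [[-0.005,-0.005,0.04],[0,0,0],1],
    [[-0.005,-0.005,0.07],[0,0,0],1],
    [[-0.005,-0.005,0.07],[0,0,0],1],
    [[-0.005,-0.005,0.07],[0,0,0],1],
  ],
)

```text
clock: 4.87
eef_pos: [425.7, 62.0, 173.5]
eef_rot: [2.62, 0.0, 1.556]
wrist_force: [-0.4, 0.5, -2.4]
finger_gap: 17.7
finger_force: 20.0
```

```bash
python3 snap.py 2; python3 - <<'E'
from geo import *
st()
a=cv2.imread("pics/side_2.png")[160:230,320:420];b=cv2.imread("pics/top_2.png")[170:250,330:400]
cv2.imwrite("pics/c4.png",np.hstack([cv2.resize(a,(500,350),interpolation=2),cv2.resize(b,(298,350),interpolation=2)]))
f=lambda X:((proj("side",X)-[320,160]+.4)*5).round()
s=manip.read_state();R=Ro.from_euler("xyz",s["eef_rot"]).as_matrix();p=s["eef_pos"]
print("tip bar coords",(B.T@(p+R@[0,0,84]-O)).round(1))
for x in(-11,11):
  for t in(-3,3): print("tip",x,t,f(p+R@[x,t,84]))
for n,q in(("bar+",(0,32,0)),("bar-",(0,-32,0)),("or+",(14,18,-6)),("or-",(14,-18,-6)),("h+",(14,18,-4))): print(n,f(bar(*q)))
E
```

```text
{'clock': np.float64(4.967), 'joints': array([ 0.09 , -0.173,  2.23 , -0.098,  0.566,  0.173]), 'eef_pos': array([425.727,  61.797, 174.077]), 'eef_rot': array([2.618, 0.   , 1.556]), 'wrist_force': array([ 0.21 ,  0.546, -0.607]), 'finger_gap': np.float64(17.989), 'finger_force': np.float64(20.0)}
tip bar coords [ 4.1 -0.9 12.8]
tip -11 -3 [327. 161.]
tip -11 3 [316. 152.]
tip 11 -3 [311. 180.]
tip 11 3 [300. 172.]
bar+ [280. 222.]
bar- [328. 164.]
or+ [259. 198.]
or- [286. 165.]
h+ [261. 195.]
```

View pics/c4.png

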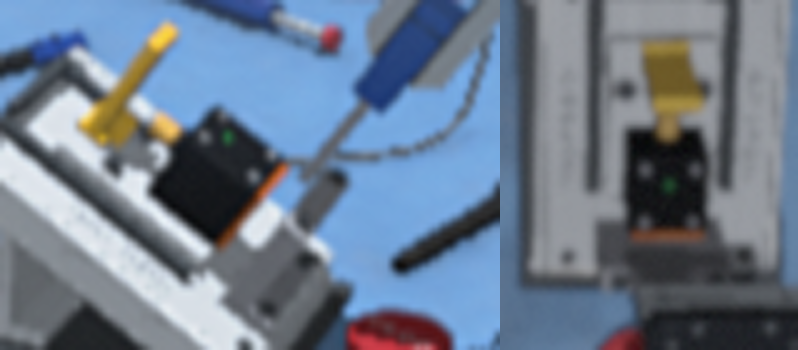

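The blade tip sits at (312,172) in the left crop, just over the gap between the orange face (285,168) and the bar's far top corner (325,170), as the model predicts. I'll shift 2 mm up the slope and lower it in stages.

apply_moves(
  moves=[
    [[0.004,0.008,0.0],[0,0,0],1],
    [[0.004,0.008,0.0],[0,0,0],1],
    [[0.004,0.008,0.03],[0,0,0],1],
    [[0.004,0.008,0.055],[0,0,0],1],
    [[0.004,0.008,0.07],[0,0,0],1],
    [[0.004,0.008,0.08],[0,0,0],1],
    [[0.004,0.008,0.08],[0,0,0],1],
  ],
)

```text
clock: 5.55
eef_pos: [437.3, 62.3, 156.8]
eef_rot: [2.619, 0.0, 1.555]
wrist_force: [-0.0, 0.8, -0.4]
finger_gap: 17.7
finger_force: 20.0
```

```bash
cat > w.py <<'E'
from geo import *
st();s=manip.read_state();R=Ro.from_euler("xyz",s["eef_rot"]).as_matrix()
print("shoulder/tcp bar",(B.T@(s["eef_pos"]+R@[0,0,34]-O)).round(1),(B.T@(s["eef_pos"]-O)).round(1),"F bar",(B.T@s["wrist_force"]).round(1))
E
python3 w.py
```

```text
{'clock': np.float64(5.55), 'joints': array([ 0.088, -0.111,  2.224, -0.106,  0.511,  0.183]), 'eef_pos': array([437.279,  62.265, 156.843]), 'eef_rot': array([2.619, 0.   , 1.555]), 'wrist_force': array([-0.001,  0.755, -0.407]), 'finger_gap': np.float64(17.674), 'finger_force': np.float64(20.0)}
shoulder/tcp bar [ 5.5 -0.3 42.1] [ 5.6 -0.3 76.1] F bar [-0.2  0.8 -0.3]
```

apply_moves(
  moves=[
    [[0,0,0.03],[0,0,0],1],
    [[0,0,0.055],[0,0,0],1],
    [[0,0,0.08],[0,0,0],1],
    [[0,0,0.105],[0,0,0],1],
    [[0,0,0.125],[0,0,0],1],
    [[0,0,0.14],[0,0,0],1],
    [[0,0,0.14],[0,0,0],1],
  ],
)

```text
clock: 6.13
eef_pos: [454.8, 62.0, 126.4]
eef_rot: [2.619, 0.0, 1.556]
wrist_force: [-1.0, 0.6, -0.9]
finger_gap: 17.7
finger_force: 20.0
```

```bash
python3 w.py
```

```text
{'clock': np.float64(6.133), 'joints': array([ 0.083, -0.007,  2.215, -0.122,  0.416,  0.197]), 'eef_pos': array([454.795,  62.008, 126.439]), 'eef_rot': array([2.619, 0.   , 1.556]), 'wrist_force': array([-0.989,  0.592, -0.923]), 'finger_gap': np.float64(17.736), 'finger_force': np.float64(20.0)}
shoulder/tcp bar [ 5.5 -0.2  7. ] [ 5.5 -0.2 41. ] F bar [-1.3  0.6 -0.3]
```

apply_moves(
  moves=[
    [[0,0,0.01],[0,0,0],1],
    [[0,0,0.016],[0,0,0],1],
    [[0,0,0.02],[0,0,0],1],
    [[0,0,0.02],[0,0,0],1],
  ],
)

```text
clock: 6.47
eef_pos: [457.3, 62.0, 122.9]
eef_rot: [2.618, 0.0, 1.556]
wrist_force: [-0.3, -0.0, -0.3]
finger_gap: 18.0
finger_force: 20.0
```

apply_moves(
  moves=[
    [[0,0,0.003],[0,0,0],1],
    [[0,0,0.006],[0,0,0],1],
    [[0,0,0.006],[0,0,0],1],
  ],
)

```text
clock: 6.72
eef_pos: [458.0, 62.0, 122.0]
eef_rot: [2.618, 0.0, 1.556]
wrist_force: [-8.8, -0.3, 9.8]
finger_gap: 18.1
finger_force: 20.0
```

```bash
python3 w.py
```

```text
{'clock': np.float64(6.717), 'joints': array([ 0.082,  0.01 ,  2.212, -0.125,  0.401,  0.2  ]), 'eef_pos': array([458.044,  62.028, 122.019]), 'eef_rot': array([2.618, 0.   , 1.556]), 'wrist_force': array([-8.758, -0.306,  9.834]), 'finger_gap': np.float64(18.107), 'finger_force': np.float64(20.004)}
shoulder/tcp bar [ 6.1 -0.2  1.5] [ 6.1 -0.2 35.5] F bar [-2.7 -0.4 12.9]
```

apply_moves(
  moves=[
    [[0,0,-0.005],[0,0,0],1],
    [[0,-0.006,-0.005],[0,0,0],1],
    [[0,-0.006,-0.005],[0,0,0],1],
  ],
)

```text
clock: 6.97
eef_pos: [455.9, 62.0, 121.9]
eef_rot: [2.618, 0.0, 1.556]
wrist_force: [-0.3, 0.3, -0.4]
finger_gap: 18.0
finger_force: 20.0
```

apply_moves(
  moves=[
    [[0,-0.004,0],[0,0,0],1],
    [[0,-0.004,0],[0,0,0],1],
  ],
)

```text
clock: 7.13
eef_pos: [455.1, 62.0, 121.3]
eef_rot: [2.618, 0.0, 1.556]
wrist_force: [0.9, -0.1, -0.9]
finger_gap: 18.2
finger_force: 20.0
```

```bash
python3 w.py
```

```text
{'clock': np.float64(7.133), 'joints': array([ 0.083,  0.005,  2.219, -0.127,  0.399,  0.202]), 'eef_pos': array([455.082,  62.046, 121.315]), 'eef_rot': array([2.618, 0.   , 1.556]), 'wrist_force': array([ 0.869, -0.114, -0.909]), 'finger_gap': np.float64(18.153), 'finger_force': np.float64(20.0)}
shoulder/tcp bar [ 3.2 -0.2  2.4] [ 3.2 -0.2 36.4] F bar [ 0.3 -0.1 -1.2]
```

Next, 1 mm steps until the blade touches the bar face.

apply_moves(
  moves=[
    [[0,-0.004,0],[0,0,0],1],
    [[0,-0.004,0],[0,0,0],1],
  ],
)

```text
clock: 7.3
eef_pos: [454.4, 62.1, 121.0]
eef_rot: [2.618, 0.0, 1.556]
wrist_force: [0.0, -0.6, -0.3]
finger_gap: 17.8
finger_force: 20.0
```

```bash
python3 w.py
```

```text
{'clock': np.float64(7.3), 'joints': array([ 0.083,  0.004,  2.221, -0.127,  0.398,  0.203]), 'eef_pos': array([454.436,  62.074, 120.996]), 'eef_rot': array([2.618, 0.   , 1.556]), 'wrist_force': array([ 0.021, -0.649, -0.314]), 'finger_gap': np.float64(17.823), 'finger_force': np.float64(20.0)}
shoulder/tcp bar [ 2.5 -0.2  2.4] [ 2.5 -0.2 36.4] F bar [-0.1 -0.6 -0.3]
```

apply_moves(
  moves=[
    [[0,-0.004,0],[0,0,0],1],
    [[0,-0.004,0],[0,0,0],1],
  ],
)

```text
clock: 7.47
eef_pos: [454.2, 62.1, 121.1]
eef_rot: [2.616, -0.0, 1.556]
wrist_force: [4.7, -0.3, -1.7]
finger_gap: 17.6
finger_force: 20.0
```

apply_moves(
  moves=[
    [[0,-0.003,0],[0,0,0],1],
    [[0,-0.003,0],[0,0,0],1],
  ],
)

```text
clock: 7.63
eef_pos: [454.1, 62.1, 121.2]
eef_rot: [2.614, -0.0, 1.556]
wrist_force: [8.0, -1.2, -0.3]
finger_gap: 17.8
finger_force: 20.0
```

```bash
python3 w.py
```

```text
{'clock': np.float64(7.633), 'joints': array([ 8.300e-02,  2.000e-03,  2.224e+00, -1.290e-01,  3.940e-01,
        2.050e-01]), 'eef_pos': array([454.106,  62.143, 121.155]), 'eef_rot': array([ 2.614, -0.   ,  1.556]), 'wrist_force': array([ 8.044, -1.182, -0.345]), 'finger_gap': np.float64(17.846), 'finger_force': np.float64(20.001)}
shoulder/tcp bar [ 2.4 -0.1  2.7] [ 2.3 -0.1 36.7] F bar [ 6.8 -1.1 -4.3]
```

apply_moves(
  moves=[
    [[0,0.006,0],[0,0,0],1],
    [[0,0.006,0.003],[0,0,0],1],
    [[0,0.006,0.004],[0,0,0],1],
    [[0,0.006,0.004],[0,0,0],1],
  ],
  squeeze=8,
)

```text
clock: 7.97
eef_pos: [454.8, 62.1, 120.3]
eef_rot: [2.618, 0.0, 1.556]
wrist_force: [-2.7, -0.8, 5.7]
finger_gap: 18.1
finger_force: 8.0
```

```bash
python3 w.py
```

```text
{'clock': np.float64(7.967), 'joints': array([ 0.083,  0.006,  2.221, -0.128,  0.395,  0.204]), 'eef_pos': array([454.809,  62.076, 120.268]), 'eef_rot': array([2.618, 0.   , 1.556]), 'wrist_force': array([-2.7  , -0.761,  5.65 ]), 'finger_gap': np.float64(18.078), 'finger_force': np.float64(8.0)}
shoulder/tcp bar [ 2.5 -0.2  1.6] [ 2.4 -0.2 35.6] F bar [ 0.5 -0.8  6.2]
```

apply_moves(
  moves=[
    [[0,0,0],[0,0,0],0.7],
    [[0,0,0],[0,0,0],0.6],
    [[0,0,0],[0,0,0],0.5],
    [[0,0,0],[0,0,0],0.4],
    [[0,0,0],[0,0,0],0.4],
    [[0,0,-0.05],[0,0,0],0.4],
    [[0,0,-0.15],[0,0,0],0.4],
    [[0,0,-0.3],[0,0,0],0.4],
    [[0,0,-0.4],[0,0,0],0.4],
    [[0,0,-0.4],[0,0,0],0.4],
  ],
)

```text
clock: 8.8
eef_pos: [404.7, 63.1, 210.8]
eef_rot: [2.612, -0.001, 1.556]
wrist_force: [0.7, 0.5, -0.7]
finger_gap: 56.3
finger_force: 0.0
```

```bash
python3 w.py; python3 snap.py 3; python3 - <<'E'
from geo import *
a=cv2.imread("pics/side_3.png")[140:230,320:420];b=cv2.imread("pics/top_3.png")[170:250,330:400]
cv2.imwrite("pics/c5.png",np.hstack([cv2.resize(a,(500,450),interpolation=2),cv2.resize(b,(298,450),interpolation=2)]))
E
```

```text
{'clock': np.float64(8.8), 'joints': array([ 0.101, -0.291,  2.227, -0.092,  0.681,  0.172]), 'eef_pos': array([404.673,  63.09 , 210.81 ]), 'eef_rot': array([ 2.612e+00, -1.000e-03,  1.556e+00]), 'wrist_force': array([ 0.656,  0.503, -0.735]), 'finger_gap': np.float64(56.34), 'finger_force': np.float64(0.0)}
shoulder/tcp bar [4.500e+00 1.000e-01 1.051e+02] [4.300e+00 1.000e-01 1.391e+02] F bar [ 0.2  0.5 -1. ]
```

View pics/c5.png

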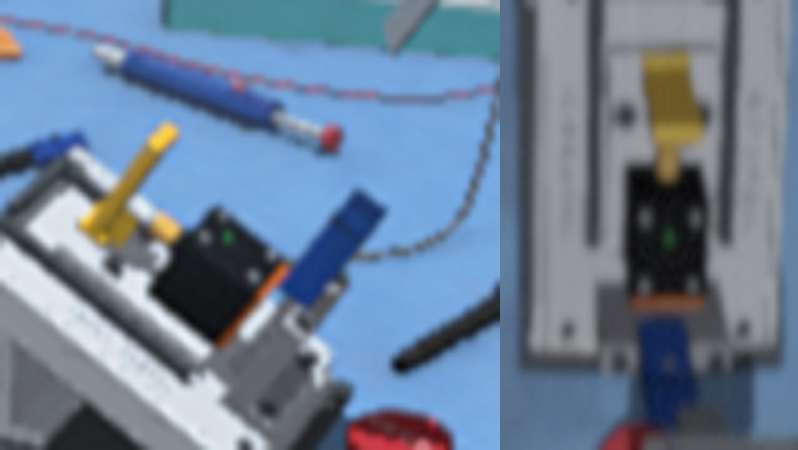

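The gauge stands on the bar, tilted to match it, with its blue handle at (335,245) in the left crop. In the top crop it is midway between the screws (620 and 718). Next I go behind the yellow tab with the fingers shut.

apply_moves(
  moves=[
    [[0,0.48,0],[0,0,0],1],
    [[0,0.48,0],[0,0,0],1],
    [[0,0.48,0],[0,0,0],1],
    [[0,0.48,0],[0,0,0],1],
    [[0,0.48,0],[0,0,0],1],
    [[0,0.48,0],[0,0,0],1],
    [[0,0.48,0.15],[0,0,0],1],
    [[0,0.48,0.2],[0,0,0],1],
    [[0,0.48,0.2],[0,0,0],1],
    [[0,0.48,0.2],[0,0,0],1],
  ],
)

```text
clock: 9.73
eef_pos: [532.6, 60.9, 222.3]
eef_rot: [2.62, 0.0, 1.556]
wrist_force: [-0.2, -0.1, 0.9]
finger_gap: 0.1
finger_force: 0.0
```

```bash
python3 w.py; python3 - <<'E'
from geo import *
go(bar(125,0,20),down(-.9,30))
E
```

```text
{'clock': np.float64(9.733), 'joints': array([ 0.064,  0.021,  1.928, -0.064,  0.674,  0.119]), 'eef_pos': array([532.622,  60.897, 222.281]), 'eef_rot': array([2.62 , 0.   , 1.556]), 'wrist_force': array([-0.176, -0.084,  0.888]), 'finger_gap': np.float64(0.148), 'finger_force': np.float64(0.0)}
shoulder/tcp bar [ 1.208e+02 -1.000e-01  5.110e+01] [ 1.208e+02 -1.000e-01  8.510e+01] F bar [ 0.3 -0.1  0.9]
shift [0.0005 0.0172 0.2602] turn [-0.0008  0.      0.0002] | mm 65.2 deg 0.1
```

apply_moves(
  moves=[
    [[0,0.02,0.05],[0,0,0],1],
    [[0,0.02,0.12],[0,0,0],1],
    [[0,0.02,0.19],[0,0,0],1],
    [[0,0.02,0.24],[0,0,0],1],
    [[0,0.02,0.26],[0,0,0],1],
    [[0,0.02,0.26],[0,0,0],1],
  ],
)

```text
clock: 10.23
eef_pos: [570.1, 60.3, 169.4]
eef_rot: [2.619, 0.0, 1.556]
wrist_force: [0.3, 0.6, 0.9]
finger_gap: 0.3
finger_force: 0.0
```

```bash
python3 w.py; python3 snap.py 4; python3 - <<'E'
from geo import *
a=cv2.imread("pics/side_4.png")[140:230,320:420]
cv2.imwrite("pics/c6.png",cv2.resize(a,(600,540),interpolation=2))
E
```

```text
{'clock': np.float64(10.233), 'joints': array([ 0.058,  0.173,  1.897, -0.07 ,  0.552,  0.123]), 'eef_pos': array([570.082,  60.339, 169.446]), 'eef_rot': array([2.619, 0.   , 1.556]), 'wrist_force': array([0.316, 0.631, 0.863]), 'finger_gap': np.float64(0.332), 'finger_force': np.float64(0.0)}
shoulder/tcp bar [ 1.269e+02 -1.000e-01 -1.340e+01] [ 1.269e+02 -1.000e-01  2.060e+01] F bar [0.7 0.6 0.6]
```

View pics/c6.png

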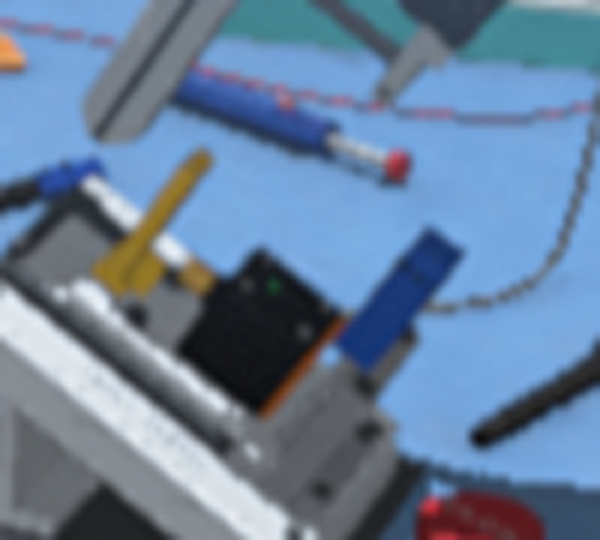

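The shut fingers (tip at 115,135) stand behind the yellow tab (top at 205,155), and the gauge is standing undisturbed. Next I push gently down the slope.

apply_moves(
  moves=[
    [[0,-0.02,0],[0,0,0],1],
    [[0,-0.04,0],[0,0,0],1],
    [[0,-0.05,0],[0,0,0],1],
    [[0,-0.05,0],[0,0,0],1],
  ],
)

```text
clock: 10.67
eef_pos: [558.9, 60.5, 163.2]
eef_rot: [2.618, 0.0, 1.556]
wrist_force: [1.1, 0.5, 0.8]
finger_gap: 0.3
finger_force: 0.0
```

apply_moves(
  moves=[
    [[0,-0.006,0],[0,0,0],1],
    [[0,-0.012,0],[0,0,0],1],
    [[0,-0.012,0],[0,0,0],1],
  ],
)

```text
clock: 10.92
eef_pos: [556.8, 60.5, 161.7]
eef_rot: [2.618, 0.0, 1.556]
wrist_force: [0.4, -0.1, 0.2]
finger_gap: 0.5
finger_force: 0.0
```

```bash
python3 w.py
```

```text
{'clock': np.float64(10.917), 'joints': array([ 0.06 ,  0.156,  1.938, -0.075,  0.527,  0.13 ]), 'eef_pos': array([556.822,  60.516, 161.664]), 'eef_rot': array([2.618, 0.   , 1.556]), 'wrist_force': array([ 0.411, -0.077,  0.163]), 'finger_gap': np.float64(0.492), 'finger_force': np.float64(0.0)}
shoulder/tcp bar [ 1.115e+02 -1.000e-01 -1.350e+01] [ 1.115e+02 -1.000e-01  2.050e+01] F bar [ 0.4 -0.1 -0.1]
```

apply_moves(
  moves=[
    [[0,-0.004,0],[0,0,0],1],
    [[0,-0.008,0],[0,0,0],1],
    [[0,-0.008,0],[0,0,0],1],
  ],
)

```text
clock: 11.17
eef_pos: [555.1, 60.5, 160.6]
eef_rot: [2.618, 0.0, 1.556]
wrist_force: [0.6, 0.3, -0.5]
finger_gap: 0.6
finger_force: 0.0
```

apply_moves(
  moves=[
    [[0,-0.004,0],[0,0,0],1],
    [[0,-0.008,0],[0,0,0],1],
    [[0,-0.008,0],[0,0,0],1],
  ],
)

```text
clock: 11.42
eef_pos: [553.6, 60.6, 159.8]
eef_rot: [2.618, 0.0, 1.556]
wrist_force: [2.4, 0.8, -0.4]
finger_gap: 0.4
finger_force: 0.5
```

apply_moves(
  moves=[
    [[0,-0.004,0],[0,0,0],1],
    [[0,-0.008,0],[0,0,0],1],
    [[0,-0.008,0],[0,0,0],1],
  ],
)

```text
clock: 11.67
eef_pos: [551.9, 60.6, 158.9]
eef_rot: [2.617, 0.0, 1.556]
wrist_force: [4.2, -0.7, 1.1]
finger_gap: 0.5
finger_force: 1.5
```

```bash
python3 w.py
```

```text
{'clock': np.float64(11.667), 'joints': array([ 0.061,  0.149,  1.953, -0.077,  0.517,  0.133]), 'eef_pos': array([551.92 ,  60.577, 158.914]), 'eef_rot': array([2.617, 0.   , 1.556]), 'wrist_force': array([ 4.158, -0.743,  1.122]), 'finger_gap': np.float64(0.465), 'finger_force': np.float64(1.528)}
shoulder/tcp bar [ 1.059e+02 -1.000e-01 -1.350e+01] [ 1.059e+02 -1.000e-01  2.050e+01] F bar [ 4.2 -0.7 -1.1]
```

apply_moves(
  moves=[
    [[0,-0.004,0],[0,0,0],1],
    [[0,-0.008,0],[0,0,0],1],
    [[0,-0.008,0],[0,0,0],1],
  ],
)

```text
clock: 11.92
eef_pos: [550.0, 60.6, 157.8]
eef_rot: [2.618, 0.0, 1.556]
wrist_force: [2.4, -0.2, 1.3]
finger_gap: 0.3
finger_force: 1.3
```

apply_moves(
  moves=[
    [[0,-0.004,0],[0,0,0],1],
    [[0,-0.004,0],[0,0,0],1],
  ],
)

```text
clock: 12.08
eef_pos: [549.1, 60.6, 157.2]
eef_rot: [2.618, 0.0, 1.556]
wrist_force: [2.7, -0.5, 1.7]
finger_gap: 0.4
finger_force: 1.3
```

```bash
python3 w.py
```

```text
{'clock': np.float64(12.083), 'joints': array([ 0.061,  0.146,  1.962, -0.078,  0.513,  0.134]), 'eef_pos': array([549.091,  60.621, 157.224]), 'eef_rot': array([2.618, 0.   , 1.556]), 'wrist_force': array([ 2.675, -0.486,  1.701]), 'finger_gap': np.float64(0.424), 'finger_force': np.float64(1.332)}
shoulder/tcp bar [ 1.026e+02 -1.000e-01 -1.350e+01] [ 1.026e+02 -1.000e-01  2.050e+01] F bar [ 3.2 -0.4  0.1]
```

apply_moves(
  moves=[
    [[0,-0.004,0],[0,0,0],1],
    [[0,-0.004,0],[0,0,0],1],
  ],
)

```text
clock: 12.25
eef_pos: [548.4, 60.7, 156.9]
eef_rot: [2.618, 0.0, 1.556]
wrist_force: [3.3, 0.0, 2.1]
finger_gap: -0.1
finger_force: 2.1
```

apply_moves(
  moves=[
    [[0,-0.003,0],[0,0,0],1],
    [[0,-0.003,0],[0,0,0],1],
  ],
)

```text
clock: 12.42
eef_pos: [548.3, 60.7, 156.9]
eef_rot: [2.616, 0.0, 1.556]
wrist_force: [8.7, -0.2, 0.4]
finger_gap: 0.6
finger_force: 3.8
```

```bash
python3 w.py
```

```text
{'clock': np.float64(12.417), 'joints': array([ 0.062,  0.144,  1.965, -0.079,  0.509,  0.135]), 'eef_pos': array([548.284,  60.654, 156.874]), 'eef_rot': array([2.616, 0.   , 1.556]), 'wrist_force': array([ 8.7  , -0.159,  0.38 ]), 'finger_gap': np.float64(0.648), 'finger_force': np.float64(3.779)}
shoulder/tcp bar [ 1.018e+02 -1.000e-01 -1.340e+01] [ 1.017e+02 -1.000e-01  2.060e+01] F bar [ 7.7 -0.  -4. ]
```

The force rose to 8 N and the motion stopped, so the face has closed on the blade. I back off and check.

apply_moves(
  moves=[
    [[0,0.02,0],[0,0,0],1],
    [[0,0.06,0],[0,0,0],1],
    [[0,0.08,0],[0,0,0],1],
    [[0,0.08,-0.15],[0,0,0],1],
    [[0,0.08,-0.3],[0,0,0],1],
    [[0,0.08,-0.45],[0,0,0],1],
    [[0,0.08,-0.45],[0,0,0],1],
    [[0,0.08,-0.45],[0,0,0],1],
  ],
)

```text
clock: 13.08
eef_pos: [508.6, 61.4, 265.4]
eef_rot: [2.615, -0.0, 1.556]
wrist_force: [-0.4, -0.1, -0.5]
finger_gap: 0.6
finger_force: 0.0
```

```bash
python3 w.py; python3 snap.py 5; python3 - <<'E'
from geo import *
a=cv2.imread("pics/side_5.png")[150:230,325:415]
cv2.imwrite("pics/c7.png",cv2.resize(a,(675,600),interpolation=2))
f=lambda X:((proj("side",X)-[325,150]+.4)*7.5).round()
for g in(4,6,9): print(g,f(bar(g,18,-6)),f(bar(g,-18,-6)),f(bar(g+80,0,17)))
for q in((-6,0),(12,0),(-6,54),(12,54)): print(q,f(bar(q[0],12,q[1])))
E
```

```text
{'clock': np.float64(13.083), 'joints': array([ 0.07 , -0.084,  1.926, -0.06 ,  0.776,  0.116]), 'eef_pos': array([508.62 ,  61.391, 265.442]), 'eef_rot': array([ 2.615, -0.   ,  1.556]), 'wrist_force': array([-0.407, -0.062, -0.536]), 'finger_gap': np.float64(0.601), 'finger_force': np.float64(0.0)}
shoulder/tcp bar [121.7   0.  100.4] [121.6  -0.  134.4] F bar [-0.6 -0.1 -0.3]
4 [377. 393.] [418. 344.] [229. 146.]
6 [372. 389.] [413. 340.] [223. 142.]
9 [364. 382.] [405. 334.] [216. 136.]
(-6, 0) [422. 393.]
(12, 0) [374. 354.]
(-6, 54) [525. 269.]
(12, 54) [476. 229.]
```

View pics/c7.png

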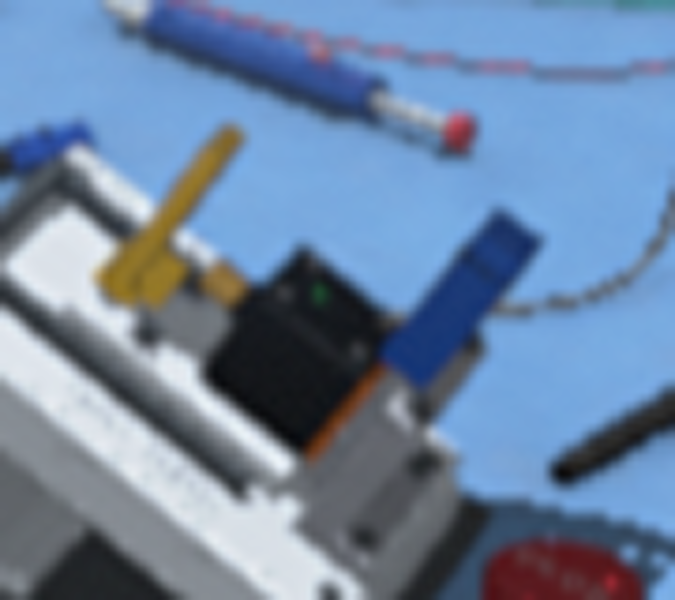

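The gauge stands seated on the bar: its shoulder is at (378,360) to (425,388), within a few pixels of the model. The orange face at (372,375) is closed against the blade and the robot is clear, so I'm handing in.

```bash
python3 -c "
from cell import manip
print(manip.sign_off())"
```

```text
the job is handed in; nothing more can be done
None
```

The blue gauge is standing midway along the bar with its shoulder on top, and the sensor face is closed gently on the blade (about 8 N), ready for you to tighten the clamp screws; the gap was already wide enough, so I didn't slide the sensor up first, and I handed the job in at about 13 s.

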